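Feel whether the raw ware has dried

TASK

Feel whether the raw ware on the drying board is leather-hard: lightly touch the side of the big tapered cup (the larger of the two plain open cups) with the fingertips, then in the same way the side of the round-bellied little pot with the wide mouth and low collar, and draw the hand back. Do not grasp, lift or tip either of them or push it more than 2 cm out of its place, and do not touch the other four pieces on the board.

Things in the scene. Friction and masses are not known exactly. Their poses are not given: they have to be found in the camera images.
- ware_board: Flat wooden board, 300 (x) x 500 (y) x 14 mm thick, fixed to the table, carrying six pieces of pottery in two rows of three (places about 160 mm apart along x, 170 mm along y; which piece stands where varies). Origin at the centre of its underside, so its top is 14 mm above it.
- big_cup: TO TOUCH FIRST. Plain unglazed clay cup, its straight wall widening upward: 65 mm across the rim, 54 mm across the foot, 78 mm tall, 0.10 to 0.21 kg, loose on the board. An upright finger beside it meets the rim, 32 mm from the axis, whose outline is slightly uneven (1 to 3 mm); a push of a few mm slides or rocks it. Origin at the centre of its underside, z up the axis.
- round_pot: TO TOUCH SECOND. Plain unglazed pale clay pot with a round belly and a low wide collar: 62 mm across the belly (round, widest in its lower half), 64 mm tall, 0.10 to 0.21 kg, loose on the board. Its outline is slightly uneven (radius 29 to 31 mm). Origin at the centre of its underside, z up the axis.
- small_cup: Leave alone. Small tapered cup, redder clay, white inside: 42 mm across the rim, 63 mm tall. Origin at the centre of its underside, z up the axis.
- gourd_vase: Leave alone. Reddish little gourd-shaped vase with a narrow neck: 58 mm across the belly, 82 mm tall, does not move. Origin at the centre of its underside, z up the axis.
- lid_pot: Leave alone. Pot with a flat-edged lid and a ball knob: 78 mm across, 101 mm tall, does not move. Origin at the centre of its underside, z up the axis.
- flask: Leave alone. Cone-shaped flask with a narrow neck and an incised band: 87 mm across near the foot, 105 mm tall, does not move. Origin at the centre of its underside, z up the axis.
Not all that is in view belongs to the job. Leave any orange or pink look-alike of the round_pot alone. Leave any yellow look-alike of the big_cup alone.

How it is judged:
By the outcome, as a careful person would: the job done as asked, in the order asked, and still so for the second after the job is handed in, with the robot touching nothing.
It also fails if it takes over 48 s, if anything falls off the work surface, if the arm or the gripper's body presses on something with over 40 N, if the wrist force passes 120 N, or if a joint passes its speed limit or range.

ROBOT

A 6-joint arm with a two-finger parallel gripper is mounted at the origin on a cart in front of the work surface, level with it; the furniture and walls round the work are solid. World frame = base frame: x ahead of the robot, y to its left, z up, the work surface at z = 0. Lengths are in mm, angles in rad, forces in N, time in s.
With the tool pointing down it reaches from about 350 to 925 mm from the base axis. Payload 6.4 kg.
Tool frame: the origin (TCP) lies where the fingers leave the gripper's body, on its centre line; the fingertips stand 73 mm ahead of it and the grasp point (between the pads) lies 54 mm ahead of it; z points along the fingers, y is the line along which they close (so a half turn about z gives the same grasp; the last joint's range is limited). The gripper opens to 85 mm and grips with 20 to 120 N. Pads are 22 mm wide; open, the fingers measure 114 mm over their backs; the gripper's body (76 mm by 85 mm) begins 54 mm behind the grasp point. The pads swing forward as they close: fully open they stand 13 mm farther back than shut.
Start: joints at [-1.484, 0.245, 1.558, -0, 1.339, -0.174], TCP at [167.609, -628.03, 303.89] pointing down, gripper open.
Joint ranges: [-3.13, 3.13], [-1.02, 2.26], [0.13, 2.54], [-0.95, 4.09], [0.21, 2.88], [-2.74, 2.74]. Speed limits (rad/s): [2.57, 2.57, 3.14, 3.14, 3.14, 3.14].

INTERFACE

Orientations are given as a unit quaternion [x, y, z, w].
In Python, from rig import bot gives the robot as it stands.
- The arm moves only by the tool jog_arm, never from a script. Its argument "steps" is a list that holds one entry, the list of rows, each a list of 4 numbers: the shift along the tool's x, y, z scaled (see below), then the turn about the tool's z scaled (see below). In form: [[[x, y, z, twist], ...]]. A call has 1 to 10 rows; each row is the pose to reach, as a shift and turn from the pose commanded when the call began, along the tool's axes at that moment; what a row does not reach only later rows make up. The controller multiplies each number of a shift by 0.75 m and each number of a turn by 60 degrees. A row lasts 1/10 s, in which the tool goes at most 50 mm and 8.59 degrees, less where a joint would pass 70% of its speed; a pose out of reach is approached as far as the arm can. A call with a number of a shift or a turn outside -1 to 1 is refused whole. A call with a gripper value outside its range is refused whole. "hand" is the opening, from 0 (shut) to 1 (fully open), set as the call begins (left out, the last holds). The fingers move at their own pace and stop on an object; "newtons" is the grip in N (left out, the last holds). Time passes only in rows, so rows that repeat a pose let the fingers close. It gives the time, the measured TCP pose, the force, the opening and the grip force at its end, in the units of the state.
- bot.get_obs(): the state, without advancing time (a new reading comes with each control period).
- bot.snapshot(name): name is "scene" or "side" or "wrist"; returns the picture (384x512x3 uint8, red, green, blue); there is no depth.
- bot.camera_params(name): a dict with "fx", "fy", "cx", "cy" (pixels), "extrinsics" (4x4, takes a point from world to camera coordinates). Camera axes: x right, y up, looking along -z (the intrinsics and any distortion apply to the point x, -y, -z); pixel columns grow to the right and rows downward; lengths in mm; the calibration is good to about 2 mm. A picture is of the moment at which its call begins: read the wrist's pose just before it. camera_params takes no time and is no camera call; for the wrist camera it gives the pose at the moment of the call.
- bot.hand_in(): hands the job in; it is judged then, once.
The state is a dict: "clock": time; "joint_positions": joint angles; "qvel": joint speeds; "joint_torque": joint torques, N m; "position": TCP position; "ee_rot": TCP orientation; "ft_force": force on the tool from outside, world axes, zero at the start; "moment": the same for the moment, N m; "grip_width": finger opening in mm; "gripper_force": force on a finger pad.
Only numpy, scipy, OpenCV 4.12 (cv2) and the standard library are available. Lean on these libraries where they do the work, as an engineer would, in place of code of your own. Each camera call takes 0.05 s, during which the arm holds its last target. There are 200 camera calls.

## Working session

There is one attempt and no reset: what is moved stays moved. The work goes in short steps, Python scripts to look and compute and a tool call to move; the robot and the scene stay as the last step left them, time stands still between calls to the robot, and variables do not carry over. Pictures are saved under pics/ and viewed, at most 10 in all, crops included, and the job is handed in when it is done.

Besides the shell and the picture viewer there is one more tool, called after ">>>" as a command line: name --argument value ..., lists and objects as JSON in quotes. jog_arm: Moves the arm, as the interface text tells. Its arguments: {"type":"object","properties":{"steps":{"type":"array"},"hand":{"type":"number"},"newtons":{"type":"number"}},"required":["steps"]}

```bash
mkdir -p pics
python3 - <<'E'
from rig import bot
import cv2,numpy as np
for n in("scene","side"):
    im=bot.snapshot(n); cv2.imwrite(f"pics/{n}0.png",im[:,:,::-1])
    c=bot.camera_params(n); print(n,{k:(np.round(v,3).tolist()) for k,v in c.items() if not isinstance(v,str)})
o=bot.get_obs(); print({k:np.round(v,3).tolist() for k,v in o.items()})
E
```

```text
scene {'fx': 426.421, 'fy': 426.421, 'cx': 257.776, 'cy': 191.643, 'extrinsics': [[-0.826, -0.564, 0.007, 372.899], [0.29, -0.414, 0.863, -249.748], [-0.483, 0.715, 0.506, -915.96], [0.0, 0.0, 0.0, 1.0]]}
side {'fx': 384.62, 'fy': 384.62, 'cx': 249.905, 'cy': 190.76, 'extrinsics': [[0.999, 0.039, 0.022, -528.687], [-0.041, 0.622, 0.782, 63.165], [0.017, -0.782, 0.623, -1252.604], [0.0, 0.0, 0.0, 1.0]]}
{'clock': 0.1, 'joint_positions': [-1.484, 0.246, 1.559, -0.0, 1.339, -0.174], 'qvel': [0.001, -0.0, -0.003, -0.001, -0.001, 0.001], 'joint_torque': [-0.001, -43.067, -32.713, -0.0, 0.003, 0.0], 'position': [167.582, -627.623, 302.867], 'ee_rot': [0.992, 0.13, 0.0, -0.001], 'ft_force': [0.466, 0.449, 1.027], 'moment': [0.021, 0.056, 0.001], 'gripper_force': 0.0, 'grip_width': 85.186}
```

View pics/scene0.png

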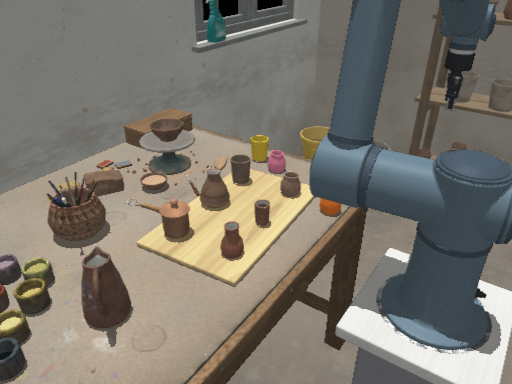

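View pics/side0.png

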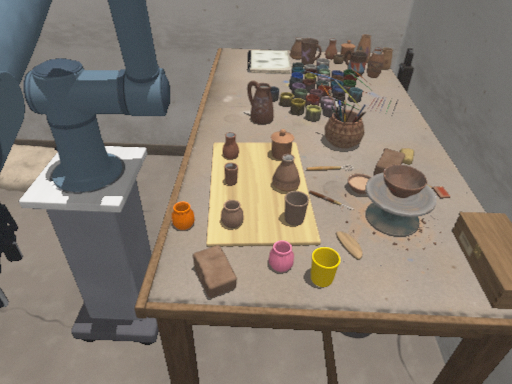

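The big cup is at about (241,168) in scene and (296,208) in side. The round pot is at about (290,184) in scene and (232,214) in side. Both stand on the -y end of the board. I'll zoom in for exact pixels.

Run:
```python
import cv2,numpy as np
a=cv2.imread("pics/scene0.png")[145:205,220:320]; b=cv2.imread("pics/side0.png")[180:240,215:315]
f=lambda i:cv2.resize(i,(800,480//2*2),interpolation=cv2.INTER_CUBIC)[:480]
g=lambda i:cv2.resize(i,(490,294),interpolation=cv2.INTER_CUBIC)
def lab(i,u0,v0):
    o=g(i)
    for k in range(0,100,10): cv2.line(o,(int(k*4.9),0),(int(k*4.9),293),(0,255,0) if k%50==0 else (120,120,120),1); cv2.putText(o,str(u0+k),(int(k*4.9)+1,10),0,.35,(0,0,255),1)
    for k in range(0,60,10): cv2.line(o,(0,int(k*4.9)),(489,int(k*4.9)),(120,120,120),1); cv2.putText(o,str(v0+k),(1,int(k*4.9)+10),0,.35,(0,0,255),1)
    return o
cv2.imwrite("pics/crop.png",np.vstack([lab(a,220,145),lab(b,215,180)]))
```

```text
(no output)
```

View pics/crop.png

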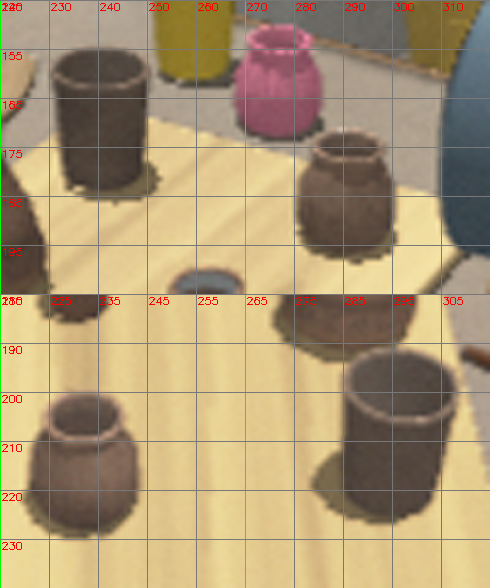

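The crop shows the big cup's rim centre at about (240.6,158.7) in scene and (296.6,198.8) in side. The pot's rim centre is at about (291.0,174.8) in scene and (232.1,205.1) in side.

```bash
cat > h.py <<'E'
from rig import bot
import cv2,numpy as np
def ray(n,u,v):
    c=bot.camera_params(n);E=np.array(c["extrinsics"]);R,t=E[:3,:3],E[:3,3]
    d=R.T@np.array([(u-c["cx"])/c["fx"],-(v-c["cy"])/c["fy"],-1.]);return -R.T@t,d
def atz(n,u,v,z):
    o,d=ray(n,u,v);return o+d*(z-o[2])/d[2]
def proj(n,p):
    c=bot.camera_params(n);E=np.array(c["extrinsics"]);q=E[:3,:3]@np.array(p,float)+E[:3,3]
    return [c["cx"]-c["fx"]*q[0]/q[2],c["cy"]+c["fy"]*q[1]/q[2]]
E
python3 - <<'E'
from h import *
for nm,s,d,z in(("cup",(240.6,158.7),(296.6,198.8),92),("pot",(291,174.8),(232.1,205.1),78)):
    print(nm,atz("scene",*s,z).round(1),atz("side",*d,z).round(1))
    (a,u),(b,w)=ray("scene",*s),ray("side",*d)
    k=np.linalg.lstsq(np.c_[u,-w],b-a,rcond=None)[0];print(((a+u*k[0]+b+w*k[1])/2).round(1),np.linalg.norm(a+u*k[0]-b-w*k[1]).round(1))
for nm,u,v,z in(("orange",183,208,60),("pink",282,247,60),("flask",287,158,119),("smallcup",231,167,77),("lidpot",282,133,110),("yellow",325,255,70),("brick",215,265,40),("bd c1",211,240,14),("bd c2",315,240,14),("bd3",213,143,14),("bd4",303,143,14)): print(nm,atz("side",u,v,z).round(0))
from scipy.spatial.transform import Rotation as R
o=bot.get_obs();print(R.from_quat(o["ee_rot"]).as_matrix().round(3),o["position"],o["clock"])
E
```

```text
cup [ 654.  -200.7   92. ] [ 659.5 -207.8   92. ]
[ 658.9 -205.7   89.4] 2.3
pot [ 484.1 -222.2   78. ] [ 489.4 -228.2   78. ]
[ 487.9 -226.3   75.6] 2.9
orange [ 357. -228.   60.]
pink [ 619. -354.   60.]
flask [637. -55. 119.]
smallcup [473. -52.  77.]
lidpot [628. 105. 110.]
yellow [ 718. -383.   70.]
brick [ 462. -402.   40.]
bd c1 [ 439. -297.   14.]
bd c2 [ 711. -280.   14.]
bd3 [389. 182.  14.]
bd4 [713. 206.  14.]
[[ 0.966  0.258 -0.   ]
 [ 0.258 -0.966  0.002]
 [ 0.    -0.002 -1.   ]] [ 167.58205774 -627.62281393  302.86747469] 0.1
```

>>> jog_arm --steps '[[[0.663, -0.393, 0, 0.25], [0.663, -0.393, 0, 0.25], [0.663, -0.393, 0, 0.25], [0.663, -0.393, 0, 0.25], [0.663, -0.393, 0, 0.25], [0.663, -0.393, 0, 0.25], [0.663, -0.393, 0, 0.25], [0.663, -0.393, 0, 0.25], [0.663, -0.393, 0, 0.25], [0.663, -0.393, 0, 0.25]]]' --hand 0

```text
clock: 1.1
position: [518.4, -268.9, 303.6]
ee_rot: [1.0, -0.001, -0.0, -0.0]
ft_force: [1.3, 0.4, -0.2]
grip_width: 0.2
gripper_force: 0.0
```

>>> jog_arm --steps '[[[0.071, -0.072, 0, 0], [0.071, -0.072, 0, 0], [0.071, -0.072, 0, 0], [0.071, -0.072, 0, 0]]]'

```text
clock: 1.5
position: [570.6, -216.5, 303.3]
ee_rot: [1.0, 0.0, -0.001, -0.0]
ft_force: [0.0, -0.3, -0.6]
grip_width: 0.2
gripper_force: 0.0
```

Run:
```python
from h import *
o=bot.get_obs();print(o["clock"],o["position"].round(1) if hasattr(o["position"],"round") else o["position"])
print([ [round(x) for x in proj("wrist",p)] for p in((658,-205,92),(487,-226,78),(572,-215,92))])
im=bot.snapshot("wrist");cv2.imwrite("pics/w0.png",im[:,:,::-1])
im=bot.snapshot("side");cv2.imwrite("pics/s1.png",im[:,:,::-1])
```

```text
1.5 [ 570.6 -216.5  303.3]
[[239, 90], [260, 245], [250, 178]]
```

View pics/w0.png

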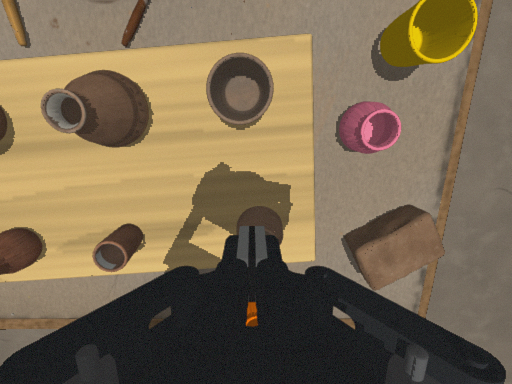

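The wrist view shows the cup rim centred at (240,89), against (239,90) predicted. The pot is at (260,~225), partly hidden by the fingers, so the estimates hold. I'll descend in the gap between them.

>>> jog_arm --steps '[[[0.002, -0.015, 0.06, 0], [0.002, -0.015, 0.12, 0], [0.002, -0.015, 0.18, 0], [0.002, -0.015, 0.237, 0], [0.002, -0.015, 0.237, 0], [0.002, -0.015, 0.237, 0]]]'

```text
clock: 2.2
position: [571.8, -206.5, 126.6]
ee_rot: [1.0, -0.001, -0.0, -0.0]
ft_force: [0.1, -0.1, -0.3]
grip_width: 0.0
gripper_force: 0.0
```

>>> jog_arm --steps '[[[0.008, 0, 0, 0], [0.016, 0, 0, 0], [0.024, 0, 0, 0], [0.032, 0, 0, 0], [0.032, 0, 0, 0], [0.032, 0, 0, 0]]]'

```text
clock: 2.8
position: [596.4, -205.5, 126.2]
ee_rot: [1.0, -0.0, -0.0, 0.0]
ft_force: [-0.1, -0.3, 0.7]
grip_width: 0.0
gripper_force: 0.0
```

>>> jog_arm --steps '[[[0.01, 0, 0, 0], [0.018, 0, 0, 0], [0.018, 0, 0, 0], [0.018, 0, 0, 0]]]'

```text
clock: 3.2
position: [609.9, -205.6, 126.0]
ee_rot: [1.0, -0.0, -0.0, -0.0]
ft_force: [-1.0, -0.6, 0.2]
grip_width: -0.3
gripper_force: 0.0
```

Run:
```python
from h import *
for n in("wrist","side"):
    im=bot.snapshot(n);cv2.imwrite(f"pics/{n}_a.png",im[:,:,::-1])
w=cv2.imread("pics/wrist_a.png");s=cv2.resize(cv2.imread("pics/side_a.png")[175:235,215:315],(512,307),interpolation=cv2.INTER_CUBIC)
cv2.imwrite("pics/a.png",np.vstack([w[:285],s]))
print(bot.get_obs()["position"],proj("wrist",(658,-205,92)))
```

```text
[ 609.64157285 -205.57897269  126.00211716] [np.float64(249.8348416438828), np.float64(173.32121167871628)]
```

View pics/a.png

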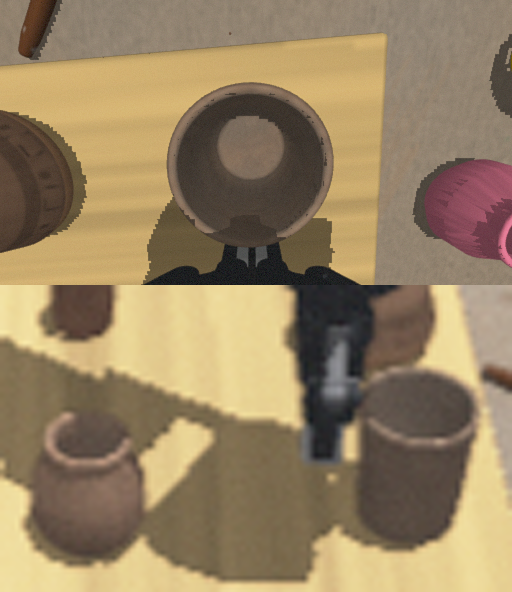

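Wrist view: the cup rim is centred at (250,165), 165 px across, with the fingers just short of it. The cup is at x≈661, so contact should come at TCP x≈617. I'll creep in.

>>> jog_arm --steps '[[[0.004, 0, 0, 0], [0.007, 0, 0, 0], [0.007, 0, 0, 0], [0.007, 0, 0, 0]]]'

```text
clock: 3.7
position: [615.1, -205.6, 126.1]
ee_rot: [1.0, -0.0, 0.0, 0.0]
ft_force: [-0.4, -0.1, -0.7]
grip_width: 0.1
gripper_force: 0.0
```

```bash
cat > trk.py <<'E'
from h import *
import sys
# sys.argv: ref image, new tag, template box r0 r1 c0 c1
ref,new=sys.argv[1:3]; r0,r1,c0,c1=map(int,sys.argv[3:7])
im=bot.snapshot("wrist")[:,:,::-1];cv2.imwrite(f"pics/{new}.png",im)
t=cv2.imread(f"pics/{ref}.png")[r0:r1,c0:c1]
r=cv2.matchTemplate(np.ascontiguousarray(im),t,cv2.TM_CCOEFF_NORMED);_,m,_,p=cv2.minMaxLoc(r)
o=bot.get_obs();print(new,"score",round(m,3),"shift col,row",p[0]-c0,p[1]-r0,np.round(o["position"],1),np.round(o["ft_force"],2),o["clock"])
E
python3 trk.py wrist_a w1 75 200 160 340
```

```text
w1 score 0.962 shift col,row 0 15 [ 615.  -205.6  126.1] [0.92 0.09 0.53] 3.75
```

>>> jog_arm --steps '[[[0.002, 0, 0, 0], [0.004, 0, 0, 0], [0.004, 0, 0, 0]]]'

```text
clock: 4.05
position: [618.2, -205.7, 126.3]
ee_rot: [1.0, -0.0, 0.0, 0.0]
ft_force: [-0.7, -0.3, 1.2]
grip_width: -0.2
gripper_force: 0.3
```

```bash
python3 trk.py wrist_a w2 75 200 160 340
```

```text
w2 score 0.965 shift col,row 0 17 [ 618.1 -205.7  126.2] [-0.96 -0.13  1.3 ] 4.1
```

Over the last 3 mm the rim shifted 2 px where 8 px was expected, so contact came near 615.8. One more small step will confirm it.

>>> jog_arm --steps '[[[0.001, 0, 0, 0], [0.002, 0, 0, 0], [0.002, 0, 0, 0]]]'

```text
clock: 4.4
position: [619.6, -205.7, 126.2]
ee_rot: [1.0, -0.0, 0.0, 0.0]
ft_force: [-1.2, 0.6, 0.8]
grip_width: -0.3
gripper_force: 0.5
```

```bash
python3 trk.py wrist_a w3 75 200 160 340
```

```text
w3 score 0.967 shift col,row 0 17 [ 619.6 -205.7  126.2] [-2.49 -0.48  0.39] 4.45
```

>>> jog_arm --steps '[[[-0.01, 0, 0, 0], [-0.03, 0, 0, 0], [-0.06, 0, 0, 0], [-0.06, 0, 0, 0], [-0.06, 0, 0, 0]]]'

```text
clock: 4.95
position: [574.4, -205.6, 126.2]
ee_rot: [1.0, -0.001, 0.0, 0.0]
ft_force: [-1.3, -0.7, 0.6]
grip_width: 0.1
gripper_force: 0.0
```

Run:
```python
from h import *
im=bot.snapshot("side")[:,:,::-1];cv2.imwrite("pics/b.png",im)
cv2.imwrite("pics/b2.png",cv2.resize(np.hstack([cv2.imread("pics/side0.png")[175:240,210:315],im[175:240,210:315]]),(798,247),interpolation=cv2.INTER_CUBIC))
```

```text
(no output)
```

View pics/b2.png

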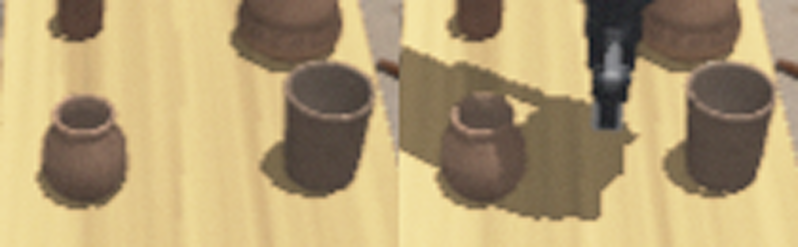

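The side view shows the cup upright, shifted only about a pixel, and the hand clear of it. Now the pot.

>>> jog_arm --steps '[[[0, 0.014, 0.01, 0], [0, 0.027, 0.03, 0], [0, 0.027, 0.03, 0], [-0.02, 0.027, 0.03, 0], [-0.04, 0.027, 0.03, 0], [-0.048, 0.027, 0.03, 0], [-0.048, 0.027, 0.03, 0], [-0.048, 0.027, 0.03, 0]]]'

```text
clock: 5.8
position: [539.1, -226.0, 104.0]
ee_rot: [1.0, -0.001, 0.0, 0.0]
ft_force: [0.2, -0.1, -0.4]
grip_width: 0.0
gripper_force: 0.0
```

```bash
cat > f.py <<'E'
from h import *
import sys
F=[]
for i in range(12):
    n="side" if i%2 else "scene"
    im=bot.snapshot(n);o=bot.get_obs();F.append(list(o["ft_force"])+[o["moment"][1],o["gripper_force"]])
    if i<2: cv2.imwrite(f"pics/{n}_{sys.argv[1]}.png",im[:,:,::-1])
print(np.mean(F,0).round(2),(np.std(F,0)/12**.5).round(2),np.round(o["position"],1),o["clock"])
if len(sys.argv)>2:
  for n,(r0,r1,c0,c1) in(("side",(195,232,218,246)),("scene",(168,202,278,304))):
    a,b=[cv2.imread(f"pics/{n}_{k}.png",0)[r0:r1,c0:c1].astype(np.float32) for k in sys.argv[2:0:-1]]
    print(n,cv2.phaseCorrelate(a,b,cv2.createHanningWindow(a.shape[::-1],cv2.CV_32F)), np.abs(a-b).mean())
E
python3 f.py p0
```

```text
[-0.22 -0.18 -0.3   0.01  0.  ] [0.15 0.11 0.16 0.01 0.  ] [ 538.5 -225.8  103.6] 6.4
```

```bash
python3 -c "
import cv2,numpy as np
g=lambda i:cv2.resize(i,(700,290),interpolation=cv2.INTER_CUBIC)
cv2.imwrite('pics/p0.png',np.vstack([g(cv2.imread('pics/side_p0.png')[190:240,210:330]),g(cv2.imread('pics/scene_p0.png')[155:205,220:340])]))"
```

```text
(no output)
```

View pics/p0.png

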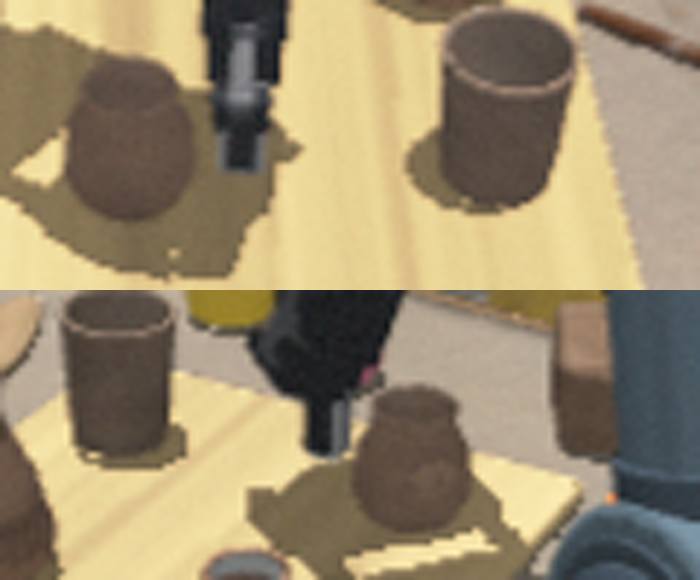

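Side view: the finger edge is at zoomed column 222 and the pot edge at 195, a gap of about 12 mm. I'll step in slowly.

>>> jog_arm --steps '[[[-0.006, 0, 0, 0], [-0.012, 0, 0, 0], [-0.012, 0, 0, 0], [-0.012, 0, 0, 0]]]'

```text
clock: 6.8
position: [529.3, -225.8, 103.7]
ee_rot: [1.0, -0.001, -0.0, -0.0]
ft_force: [0.0, -0.1, 0.1]
grip_width: 0.1
gripper_force: 0.0
```

```bash
python3 f.py p1 p0
```

```text
[ 0.05 -0.05 -0.22 -0.01  0.  ] [0.14 0.11 0.17 0.01 0.  ] [ 529.5 -225.8  103.6] 7.4
side ((-0.4861372159794932, 0.28577017243442526), 0.8318578418095907) 12.265444
scene ((0.8633078118971067, -0.1441253320616802), 0.886515342649609) 12.769231
```

>>> jog_arm --steps '[[[-0.002, 0, 0, 0], [-0.004, 0, 0, 0], [-0.004, 0, 0, 0]]]'

```text
clock: 7.7
position: [526.4, -225.8, 103.7]
ee_rot: [1.0, -0.001, 0.0, 0.0]
ft_force: [0.2, 0.7, -0.0]
grip_width: 0.5
gripper_force: 0.2
```

```bash
python3 f.py p2 p1
```

```text
[ 0.21  0.06  0.28 -0.02  0.07] [0.11 0.12 0.12 0.01 0.01] [ 526.4 -225.8  103.6] 8.3
side ((-0.5441230644532133, 0.03229150642534506), 0.9724121848742168) 8.010618
scene ((0.9455407173924062, 0.01175486138380677), 0.9209592067655713) 6.4683256
```

Finger force is now nonzero (0.07 to 0.2 N), so contact has started. One more small step to confirm.

>>> jog_arm --steps '[[[-0.002, 0, 0, 0], [-0.003, 0, 0, 0], [-0.003, 0, 0, 0]]]'

```text
clock: 8.6
position: [524.2, -225.8, 103.6]
ee_rot: [1.0, -0.001, 0.0, -0.0]
ft_force: [1.6, 0.6, -0.2]
grip_width: 0.3
gripper_force: 0.3
```

```bash
python3 f.py p3 p2
```

```text
[ 0.1   0.32  0.05 -0.05  0.15] [0.11 0.09 0.15 0.01 0.01] [ 524.2 -225.8  103.6] 9.2
side ((-0.9142963177543209, 0.1383081388835734), 0.9132277655601502) 6.8474903
scene ((0.8506240492912198, 0.17213502155368587), 0.8553127065116977) 6.138009
```

The pot's contact is confirmed: finger force, moment and image shift all rise with the push. Drawing back and up.

>>> jog_arm --steps '[[[0.01, 0, 0, 0], [0.03, 0, 0, 0], [0.055, 0, 0, 0], [0.055, 0, 0, 0], [0.055, 0, -0.06, 0], [0.055, 0, -0.12, 0], [0.055, 0, -0.2, 0], [0.055, 0, -0.27, 0], [0.055, 0, -0.27, 0], [0.055, 0, -0.27, 0]]]'

```text
clock: 10.2
position: [566.2, -226.4, 309.4]
ee_rot: [1.0, -0.001, 0.002, 0.002]
ft_force: [-0.8, -0.4, 0.2]
grip_width: 0.1
gripper_force: 0.0
```

>>> jog_arm --steps '[[[-0.05, 0.06, 0, 0], [-0.1, 0.12, 0, 0], [-0.15, 0.18, 0, 0], [-0.2, 0.24, 0, 0], [-0.2, 0.26, 0, 0], [-0.2, 0.26, 0, 0], [-0.2, 0.26, 0, 0], [-0.2, 0.26, 0, 0]]]'

```text
clock: 11.0
position: [415.4, -419.4, 304.2]
ee_rot: [1.0, -0.0, -0.001, -0.001]
ft_force: [-0.2, 0.4, -0.6]
grip_width: -0.1
gripper_force: 0.0
```

Run:
```python
from h import *
v=[bot.snapshot(n)[:,:,::-1] for n in("side","scene")]
g=lambda i:cv2.resize(i,(700,290),interpolation=cv2.INTER_CUBIC)
cv2.imwrite('pics/end.png',np.vstack([g(v[0][190:240,210:330]),g(v[1][155:205,220:340])]))
o=bot.get_obs();print(o["position"],o["ft_force"],o["clock"])
```

```text
[ 415.91506041 -419.29682932  305.1570229 ] [ 0.37023936  0.93535263 -0.08993651] 11.1
```

View pics/end.png

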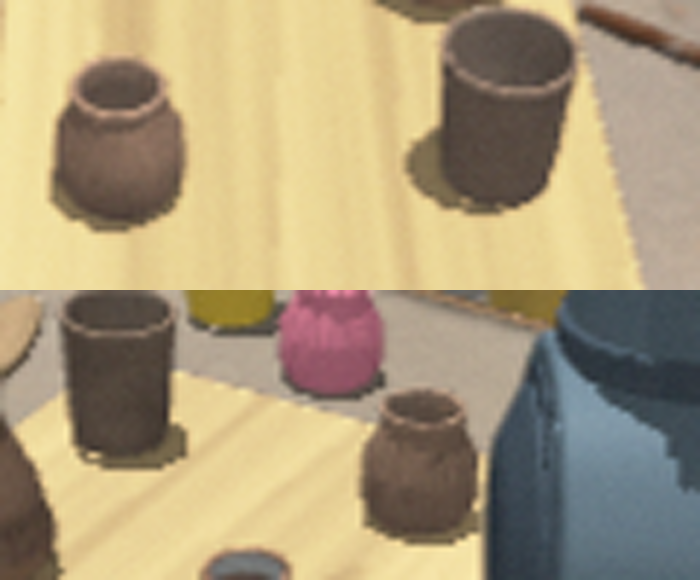

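Both pieces stand upright on the board. The pot's right edge went from zoomed column 195 to 185, about 5 mm, so it was touched. The hand is clear, so I'm handing in.

```bash
python3 -c "
from rig import bot
print(bot.hand_in())"
```

```text
the job is handed in; nothing more can be done
None
```

I touched the big cup and then the round pot lightly with the shut fingertips; each moved about 4–5 mm and stayed upright, none of the other four was touched as far as I could see, and I drew the hand back and handed the job in at about 11 s.

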